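# Dock the code-wheel unit and roll its digit up to 5

## Task

Take the white code-wheel unit out of the storage rack, where its sides are walled in, stand it upright on the bare worktop and let go of it, then take it again by its padded sides and seat it fully home and level in the green-trimmed reading dock. Once it is docked, push the ridges of its wheel one at a time to roll the digit at the top up to 5. Keep the unit upright and leave the other things on the bench where they are.

Things in the scene. Friction and masses are not known exactly. Their poses are not given: they have to be found in the camera images.
- unit: The code-wheel unit: a loose upright white box with a black foot, 64 mm long (own x), 50 mm wide (own y), 66 mm high, 0.3 to 0.55 kg. Origin: centre of the underside, z up. Its +x end face has a blue plate, its -x end a grey one; the two sides (+-y) have black rubber grip pads. A ridged wheel stands out of its top, highest point 84 mm above the underside.
- wheel_axis (a point): Centre of the code wheel, 54 mm above the unit's underside, midway in x and y; axes as the unit. The wheel turns about y. It is 26 mm wide (along y): a black drum of 20 mm radius with six radial grey ridges, one every 60 degrees, 4 mm thick, out to 30 mm radius. White digits 0 to 5 lie in the valleys between the ridges.
- code_wheel (a joint): Wheel angle in rad. The digit in the top valley, between two red marks, is set: angle = 1.0472 x digit (5 is 5.236). It grows as the wheel's top moves to the blue end (+x). A detent homes it at each digit, ridges then 30 degrees either side of the top. A ridge pushed (about 3 N) well past half a step (30 degrees) snaps on to the next digit once let go. Starts at 2, 3 or 4.
- rack: Storage rack, grey with blue trim, fixed; the unit starts in it, its axes along the rack's. It stands on its 8 mm base plate. Origin: centre of the underside of the plate (104 mm along x, 98 along y). Tall cheeks (50 mm wide, inner faces 54 mm apart, tops 76 mm over the worktop) wall in the unit's +-y sides: take it by its end faces (+-x), where only 20 mm high stops stand 2.5 mm off.
- dock: Reading dock, aluminium with green trim, fixed. Origin: centre of the underside of the 8 mm base plate (112 mm along x, 90 along y). Tall cheeks (46 mm wide, inner faces 68 mm apart along x, flared, tops 76 mm over the worktop) wall in the unit's end faces; along y only 20 mm high stops, 2.5 mm off. The unit goes in from above, its x along the dock's x, either way round.
- dock_seat (a point): Centre of the dock's floor, 8 mm above the worktop; the seated unit's origin lies here. Axes as the dock.
- tape_roll: Bystander: a roll of black tape lying flat (57 mm dia., 19 mm high), standing loose on the worktop; origin at the centre of its underside.
- marker: Bystander: a white and blue marker pen lying down (124 mm long, 16 mm thick, along its own y axis), standing loose on the worktop; origin at the centre of its underside.
- test_block: Bystander: a round steel test block (60 mm dia., 16 mm high), standing loose on the worktop; origin at the centre of its underside.
There are look-alikes about, which are no part of the job. Leave any pink or purple look-alike of the unit alone.

How it is judged:
By the outcome, as a careful person would: the job done as asked, in the order asked, and still so for the second after the job is handed in, with the robot touching nothing.
It also fails if it takes over 72 s, if anything falls off the work surface, if the arm or the gripper's body presses on something with over 40 N, if the wrist force passes 120 N, or if a joint passes its speed limit or range.

## Robot

A 6-joint arm with a two-finger parallel gripper is mounted at the origin on a cart in front of the work surface, level with it; the furniture and walls round the work are solid. World frame = base frame: x ahead of the robot, y to its left, z up, the work surface at z = 0. Lengths are in m, angles in degrees, forces in N, time in s.
With the tool pointing down it reaches from about 0.3 to 0.75 m from the base axis. Payload 8.5 kg.
Tool frame: the origin (TCP) lies between the finger pads; the fingertips stand 14 mm ahead of it and the grasp point (between the pads) lies 5 mm behind it; x points along the fingers, z is the direction in which the jaws open and shut, and the axes are right-handed (so a half turn about x gives the same grasp; the last joint's range is limited). The gripper opens to 85 mm and grips with 20 to 120 N. Pads are 22 mm wide; open, the fingers measure 114 mm over their backs; the gripper's body (76 mm by 85 mm) begins 54 mm behind the grasp point. The pads swing forward as they close: fully open they stand 13 mm farther back than shut.
Start: joints at [-81.778, 21.807, 74.336, -0, 83.858, -12.336], TCP at [0.193, -0.515, 0.245] pointing down, gripper open.
Joint ranges: [-178.18, 178.18], [-50.72, 133.34], [12.68, 142.11], [-81.47, 261.47], [9.98, 163.14], [-165.26, 165.26]. Speed limits (degrees/s): [136.94, 136.94, 180, 180, 180, 180].

## Interface

Orientations are given as a 3x3 rotation matrix whose columns are the frame's x, y, z axes.
In Python, from rig import env gives the robot as it stands.
- The arm moves only by the shell command python3 -m jog 'ROWS' [FORCE]. ROWS is JSON, a list of rows, each a list of 5 numbers: the opening, from -1 (shut) to 1 (fully open), so that 0 is half open, then the shift along the tool's x, y, z in m, then the turn about the tool's x in rad. In form: [[claw, dx, dy, dz, yaw], ...]. A call has 1 to 20 rows; each row is the pose to reach, as a shift and turn from the pose commanded when the call began, along the tool's axes at that moment; what a row does not reach only later rows make up. A row lasts 1/10 s, in which the tool goes at most 50 mm and 8.59 degrees, less where a joint would pass 70% of its speed; a pose out of reach is approached as far as the arm can. A call with a gripper value outside its range is refused whole. The fingers move at their own pace and stop on an object; FORCE is the grip in N (left out, the last holds). Time passes only in rows, so rows that repeat a pose let the fingers close. It gives the time, the measured TCP pose, the force and the opening at its end, in the units of the state.
- env.observe(): the state, without advancing time (a new reading comes with each control period).
- env.get_image(name): name is "scene" or "top" or "wrist"; returns the picture (400x640x3 uint8, red, green, blue); there is no depth.
- env.camera_model(name): a dict with "fx", "fy", "cx", "cy" (pixels), "origin" and "orientation" of the camera in the world. Camera axes: x right, y up, looking along -z (the intrinsics and any distortion apply to the point x, -y, -z); pixel columns grow to the right and rows downward; lengths in m; the calibration is good to about 2 mm. A picture is of the moment at which its call begins: read the wrist's pose just before it. camera_model takes no time and is no camera call; for the wrist camera it gives the pose at the moment of the call.
- env.close_job(): hands the job in, once; it reports no verdict.
The state is a dict: "time_s": time; "q": joint angles; "qvel": joint speeds; "joint_efforts": joint torques, N m; "position": TCP position; "tool_rot": TCP orientation; "ft_force": force on the tool from outside, world axes, zero at the start; "wrist_torque": the same for the moment, N m; "grip_width": finger opening in m.
Only numpy, scipy, OpenCV 4.12 (cv2) and the standard library are available. Lean on these libraries where they do the work, as an engineer would, in place of code of your own. Each camera call takes 0.05 s, during which the arm holds its last target.

## Working session

There is one attempt and no reset: what is moved stays moved. The work goes in short steps, Python scripts to look and compute and a shell command to move; the robot and the scene stay as the last step left them, time stands still between calls to the robot, and variables do not carry over. Pictures are saved under pics/ and viewed, and the job is handed in when it is done.

```bash
ls; mkdir -p pics
python3 - <<'E'
from rig import env
import cv2
s=env.observe(); print(s)
for n in ("scene","top","wrist"):
    m=env.camera_model(n); print(n,m)
    im=env.get_image(n); cv2.imwrite(f"pics/{n}0.png",im[:,:,::-1])
E
```

```text
pics
{'time_s': 0.0, 'q': array([-8.17791728e+01,  2.18413399e+01,  7.43854580e+01,  4.24352703e-04,
        8.38578331e+01, -1.23359155e+01]), 'qvel': array([-0.06334199, -0.08565365,  0.06280318,  0.13804248,  0.09416437,
        0.08616423]), 'joint_efforts': array([ 1.49380630e-03, -4.48452687e+01, -2.31277514e+01, -1.59557276e-04,
        4.81887575e-03,  2.05063179e-05]), 'position': array([ 0.19308223, -0.51470065,  0.24470434]), 'tool_rot': array([[-2.03919117e-04,  9.36325216e-01,  3.51133945e-01],
       [ 1.46296546e-03,  3.51133856e-01, -9.36324129e-01],
       [-9.99998909e-01,  3.22762445e-04, -1.44141436e-03]]), 'ft_force': array([ 0.14388775, -0.09632483,  0.78164336]), 'wrist_torque': array([ 0.01524407,  0.04054718, -0.00971036]), 'grip_width': 0.08533580487176286}
scene {'fx': 490.6919394894959, 'fy': 490.6919394894959, 'cx': 313.6329832717569, 'cy': 202.8246851484297, 'origin': array([0.22146655, 0.46125351, 0.60126308]), 'orientation': array([[-0.86824625,  0.32143353, -0.37792716],
       [-0.4956583 , -0.5286462 ,  0.68909799],
       [ 0.02170944,  0.78562948,  0.61831628]])}
top {'fx': 392.9534288599209, 'fy': 392.9534288599209, 'cx': 321.2434801736529, 'cy': 192.67536532343095, 'origin': array([ 0.39076392, -0.13684183,  0.90264712]), 'orientation': array([[-0.00264914,  0.98207386, -0.18847788],
       [-0.99985745, -0.00574419, -0.01587699],
       [-0.01667503,  0.18840895,  0.98194909]])}
wrist {'fx': 286.57466255113, 'fy': 286.57466255113, 'cx': 320.0113821521606, 'cy': 201.44075319878982, 'origin': array([ 0.25557235, -0.49134981,  0.37464566]), 'orientation': array([[ 0.35126592,  0.90239764,  0.24958115],
       [-0.93627522,  0.33883611,  0.09262184],
       [-0.00098537, -0.26621154,  0.96391413]])}
```

View pics/scene0.png

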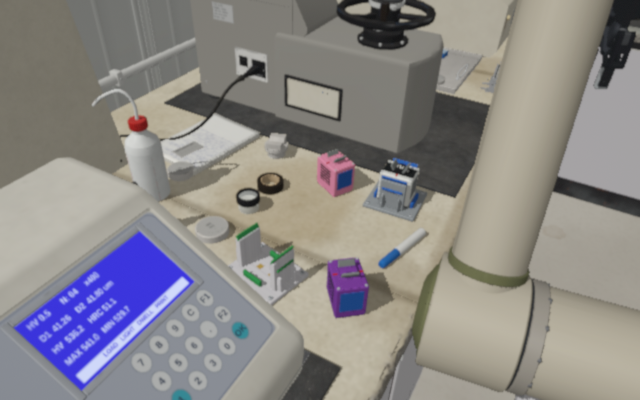

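View pics/top0.png

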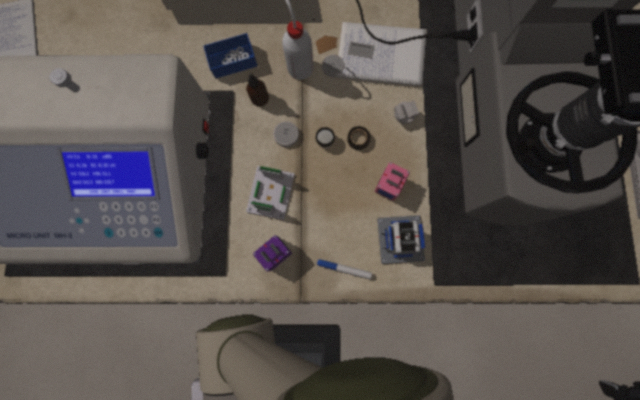

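View pics/wrist0.png

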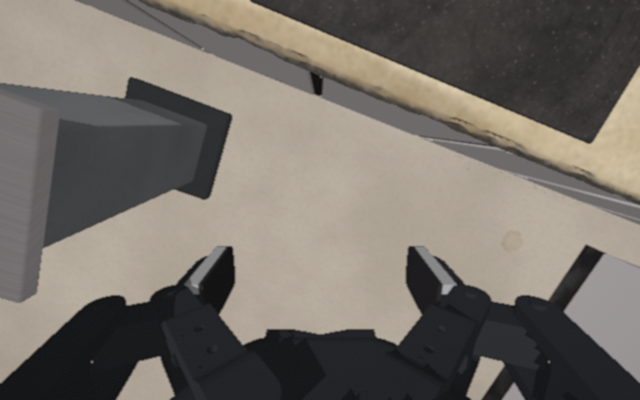

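Possible units: the pink one at top (393,181), the purple one at top (271,253), the white one with blue/grey ends in the blue-trimmed rack at top (403,238) and scene (397,185), and a small grey-white thing at top (405,110). By the description I choose the white one in the rack, and will check it in a close crop.

```bash
cat > h.py <<'E'
from rig import env
import numpy as np, cv2
def ray(m,u,v):
    d=np.array([(u-m['cx'])/m['fx'],-(v-m['cy'])/m['fy'],-1.0]); return m['origin'],m['orientation']@d
def onplane(m,u,v,z):
    o,d=ray(m,u,v); return o+d*(z-o[2])/d[2]
def proj(m,p):
    c=m['orientation'].T@(np.asarray(p,float)-m['origin']); return np.array([m['cx']+m['fx']*c[0]/-c[2], m['cy']-m['fy']*c[1]/-c[2]])
def crop(n,x0,y0,x1,y1,k,fn,src=None):
    im=env.get_image(n) if src is None else src
    c=cv2.resize(im[y0:y1,x0:x1],None,fx=k,fy=k,interpolation=cv2.INTER_CUBIC); cv2.imwrite(fn,c[:,:,::-1]); return im
E
python3 - <<'E'
from h import *
t=cv2.imread('pics/top0.png')[:,:,::-1]; s=cv2.imread('pics/scene0.png')[:,:,::-1]
a=cv2.resize(t[205:275,370:440],None,fx=5.5,fy=5.5,interpolation=2)
b=cv2.resize(t[155:225,238:308],None,fx=5.5,fy=5.5,interpolation=2)
cv2.imwrite('pics/c1.png',np.hstack([a,b])[:,:,::-1])
a=cv2.resize(s[145:225,355:435],None,fx=4.9,fy=4.9,interpolation=2)
b=cv2.resize(s[220:310,225:315],None,fx=4.355,fy=4.355,interpolation=2)
b=cv2.resize(b,(a.shape[1],a.shape[0]))
cv2.imwrite('pics/c2.png',np.hstack([a,b])[:,:,::-1])
E
```

```text
(no output)
```

View pics/c1.png

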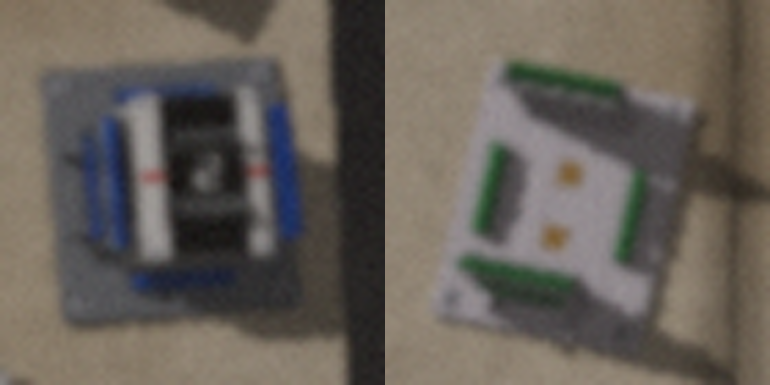

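View pics/c2.png

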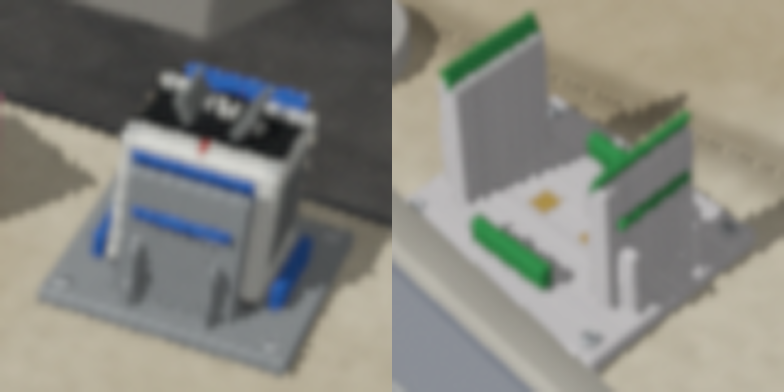

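The crop confirms the choice: white body, black wheel with ridges and red marks, sitting in the grey and blue rack. The green-trimmed dock is at top (271,193). Next I estimate rough poses.

Run:
```python
from h import *
m=env.camera_model('top')
def f(cs,x0,y0,k,z,name):
    P=np.array([onplane(m,x0+(u+.5)/k-.5,y0+(v+.5)/k-.5,z)[:2] for u,v in cs]); c=P.mean(0)
    print(name,P.round(4).tolist(),'c',c.round(4)); 
    for i in range(4):
        d=P[(i+1)%4]-P[i]; print(np.linalg.norm(d).round(4),np.degrees(np.arctan2(d[1],d[0])).round(1))
f([(40,68),(277,62),(300,303),(66,325)],370,205,5.5,.008,'rack')
f([(500-385,60),(695-385,100),(648-385,318),(438-385,312)],238,155,5.5,.008,'dock')
for n,u,v in [('pink',393,181),('purple',271,253),('marker',346,269),('tape',358,137),('block',287,133)]: print(n,onplane(m,u,v,.03 if 'p' in n[:1] else .01).round(3))
```

```text
rack [[0.5052, -0.2494], [0.5073, -0.3476], [0.4086, -0.352], [0.4001, -0.2569]] c [ 0.4553 -0.3015]
0.0983 -88.8
0.0987 -177.4
0.0955 95.1
0.1054 4.1
dock [[0.6285, 0.0253], [0.6104, -0.0585], [0.5168, -0.0398], [0.5197, 0.0484]] c [ 0.5688 -0.0062]
0.0858 -102.2
0.0955 168.7
0.0882 88.1
0.1112 -12.0
pink [ 0.584 -0.286  0.03 ]
purple [ 0.424 -0.012  0.03 ]
marker [ 0.389 -0.177  0.01 ]
tape [ 0.696 -0.21   0.01 ]
block [ 0.708 -0.041  0.01 ]
```

```bash
python3 -m jog '[[1,0,0.306,-0.061,-1.27],[1,0,0.306,-0.061,-1.27],[1,0,0.306,-0.061,-1.27],[1,0,0.306,-0.061,-1.27],[1,0,0.306,-0.061,-1.27],[1,0,0.306,-0.061,-1.27],[1,0,0.306,-0.061,-1.27],[1,0,0.306,-0.061,-1.27],[1,0,0.306,-0.061,-1.27],[1,0,0.306,-0.061,-1.27],[1,0,0.306,-0.061,-1.27],[1,0,0.306,-0.061,-1.27]]' 60
python3 - <<'E'
from h import *
print(env.observe()['q'].round(1), env.observe()['qvel'].round(1))
m=env.camera_model('wrist'); im=env.get_image('wrist'); cv2.imwrite('pics/w1.png',im[:,:,::-1])
import pickle; pickle.dump(m,open('w1.pkl','wb'))
E
```

```text
time_s: 1.35
position: [0.4581, -0.3505, 0.2452]
tool_rot: [[-0.0, -0.056, 0.998], [0.0, 0.998, 0.056], [-1.0, 0.0, -0.0]]
ft_force: [0.1, 0.3, 0.5]
grip_width: 0.0855
[-49.2  24.5  69.9   0.   85.6 -52.4] [ 0.   0.1 -0.   0.1  0.  -0.4]
```

View pics/w1.png

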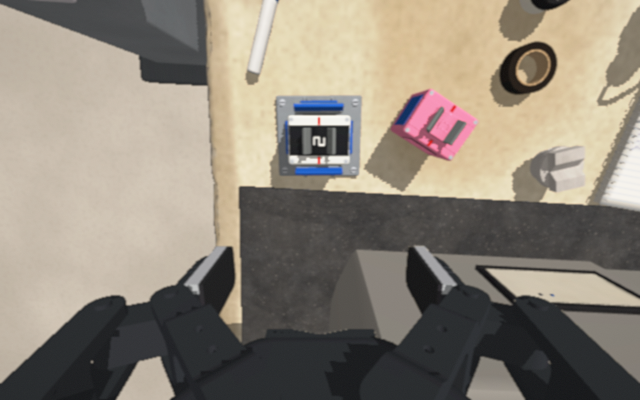

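Run:
```python
from h import *
crop('wrist',270,88,370,188,6,'pics/w1c.png',src=cv2.imread('pics/w1.png')[:,:,::-1])
```

```text
(no output)
```

View pics/w1c.png

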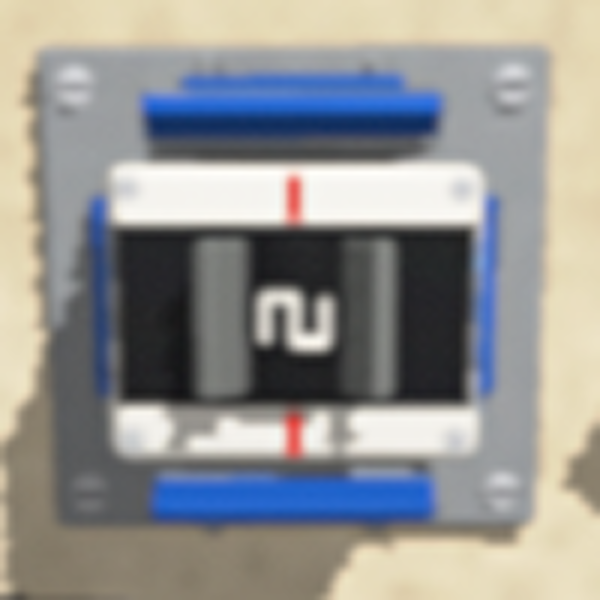

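The wrist view shows the white unit at (319,138) with digit 2 at the top, in the blue-trimmed rack; the marker lies up-left and the pink look-alike is at (433,125).

Run:
```python
from h import *
import pickle; m=pickle.load(open('w1.pkl','rb'))
def f(cs,z,name):
    P=np.array([onplane(m,270+(u+.5)/6-.5,88+(v+.5)/6-.5,z)[:2] for u,v in cs]); c=P.mean(0)
    print(name,'c',c.round(4),[(np.linalg.norm(d).round(4),np.degrees(np.arctan2(d[1],d[0])).round(1)) for d in np.roll(P,-1,0)-P])
f([(38,47),(550,47),(535,525),(55,525)],.008,'plate')
f([(106,163),(486,163),(482,459),(110,459)],.074,'unit top')
f([(145,95),(440,95),(435,515),(150,515)],.076,'cheeks')
f([(294,176),(294,222),(294,415),(294,455)],.074,'redmarks')
```

```text
plate c [ 0.4529 -0.3009] [(np.float64(0.1029), np.float64(3.2)), (np.float64(0.0972), np.float64(-86.5)), (np.float64(0.1037), np.float64(-176.8)), (np.float64(0.0972), np.float64(93.0))]
unit top c [ 0.4535 -0.301 ] [(np.float64(0.0637), np.float64(3.2)), (np.float64(0.0497), np.float64(-86.0)), (np.float64(0.0652), np.float64(-176.8)), (np.float64(0.0497), np.float64(92.3))]
cheeks c [ 0.4529 -0.3005] [(np.float64(0.0486), np.float64(3.2)), (np.float64(0.07), np.float64(-86.3)), (np.float64(0.0501), np.float64(-176.8)), (np.float64(0.07), np.float64(92.5))]
redmarks c [ 0.4532 -0.3018] [(np.float64(0.0075), np.float64(-86.8)), (np.float64(0.0325), np.float64(-86.8)), (np.float64(0.007), np.float64(-86.8)), (np.float64(0.0469), np.float64(93.2))]
```

```bash
python3 -m jog '[[1,0.03,0.05,-0.002,0],[1,0.1,0.05,-0.002,0],[1,0.14,0.05,-0.002,0],[1,0.17,0.05,-0.002,0],[1,0.19,0.05,-0.002,0],[1,0.197,0.05,-0.002,0],[1,0.197,0.05,-0.002,0],[0,0.197,0.05,-0.002,0],[-1,0.197,0.05,-0.002,0],[-1,0.197,0.05,-0.002,0],[-1,0.197,0.05,-0.002,0],[-1,0.197,0.05,-0.002,0],[-1,0.197,0.05,-0.002,0],[-1,0.197,0.05,-0.002,0]]' 60
```

```text
time_s: 2.8
position: [0.4539, -0.3013, 0.05]
tool_rot: [[0.002, -0.058, 0.998], [-0.003, 0.998, 0.058], [-1.0, -0.003, 0.002]]
ft_force: [0.6, 0.7, 6.2]
grip_width: 0.0633
```

```bash
python3 -m jog '[[-1,-0.01,0,0,0],[-1,-0.025,0,0,0],[-1,-0.045,0,0,0],[-1,-0.065,0,0,0],[-1,-0.09,0,0,0],[-1,-0.115,0,0,0],[-1,-0.13,0,0,0],[-1,-0.13,0,0,0]]' 60
python3 - <<'E'
from h import *
m=env.camera_model('wrist'); im=env.get_image('wrist'); cv2.imwrite('pics/w2.png',im[:,:,::-1])
im=env.get_image('scene'); crop('scene',300,60,460,240,4,'pics/s2.png',src=im)
E
```

```text
time_s: 3.6
position: [0.4537, -0.3009, 0.1808]
tool_rot: [[0.003, -0.058, 0.998], [-0.003, 0.998, 0.058], [-1.0, -0.003, 0.003]]
ft_force: [-0.1, -0.9, -4.8]
grip_width: 0.0632
```

View pics/w2.png

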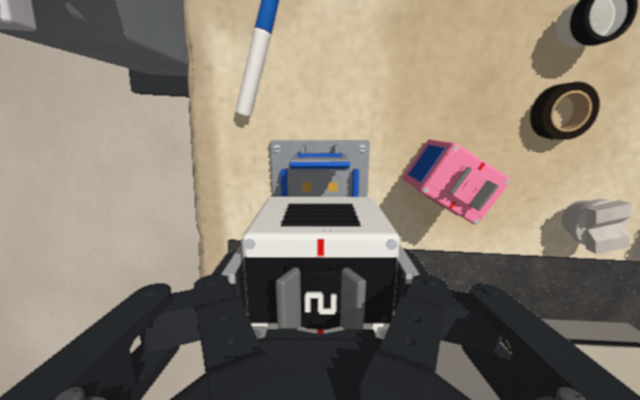

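View pics/s2.png

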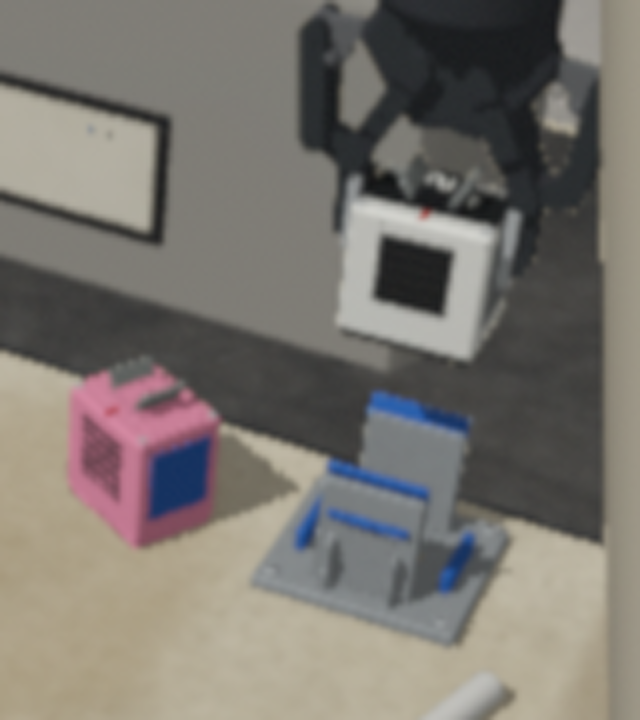

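Held level and square at 63 mm, digit 2. Now I carry it to bare worktop near (0.54,-0.165), clear of the marker and the pink look-alike.

```bash
python3 -m jog '[[-1,0,0.04,0.028,0],[-1,0,0.075,0.053,0],[-1,0,0.105,0.075,0],[-1,0.02,0.1306,0.094,0],[-1,0.05,0.1306,0.094,0],[-1,0.08,0.1306,0.094,0],[-1,0.105,0.1306,0.094,0],[-1,0.12,0.1306,0.094,0],[-1,0.128,0.1306,0.094,0],[-1,0.131,0.1306,0.094,0],[-1,0.133,0.1306,0.094,0],[-1,0.133,0.1306,0.094,0]]' 60
```

```text
time_s: 4.9
position: [0.5398, -0.1649, 0.0457]
tool_rot: [[0.001, -0.058, 0.998], [-0.0, 0.998, 0.058], [-1.0, -0.0, 0.001]]
ft_force: [-0.6, 0.5, -4.4]
grip_width: 0.0631
```

```bash
python3 -m jog '[[-1,0.001,0,0,0],[-1,0.002,0,0,0],[-1,0.003,0,0,0],[-1,0.0035,0,0,0],[-1,0.0035,0,0,0]]' 60
```

```text
time_s: 5.4
position: [0.5396, -0.1648, 0.0422]
tool_rot: [[0.0, -0.058, 0.998], [-0.0, 0.998, 0.058], [-1.0, -0.0, 0.0]]
ft_force: [-1.8, 0.3, -0.3]
grip_width: 0.0628
```

```bash
python3 -m jog '[[0.7,0.0005,0,0,0],[1,0.0005,0,0,0],[1,0.0005,0,0,0],[1,0.0005,0,0,0],[1,0.0005,0,0,0],[1,-0.02,0,0,0],[1,-0.06,0,0,0],[1,-0.1,0,0,0],[1,-0.14,0,0,0],[1,-0.15,-0.05,0,0],[1,-0.16,-0.06,0,0],[1,-0.16,-0.06,0,0]]'
python3 - <<'E'
from h import *
import pickle
m=env.camera_model('wrist'); im=env.get_image('wrist'); cv2.imwrite('pics/w3.png',im[:,:,::-1]); pickle.dump(m,open('w3.pkl','wb'))
im=env.get_image('scene'); crop('scene',220,120,420,310,3.8,'pics/s3.png',src=im)
E
```

```text
time_s: 6.6
position: [0.5433, -0.2264, 0.2029]
tool_rot: [[0.002, -0.056, 0.998], [-0.002, 0.998, 0.056], [-1.0, -0.002, 0.002]]
ft_force: [-0.3, 0.7, 0.1]
grip_width: 0.0853
```

View pics/w3.png

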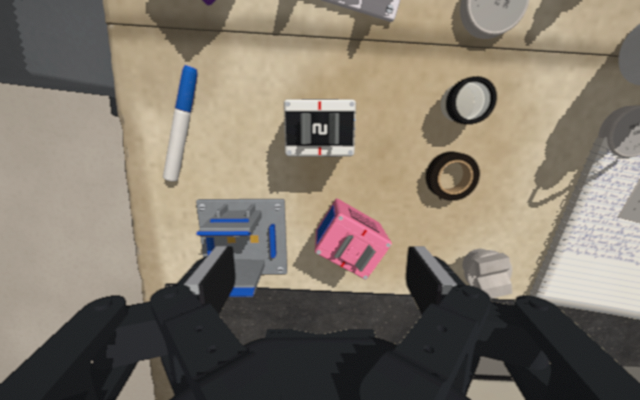

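View pics/s3.png

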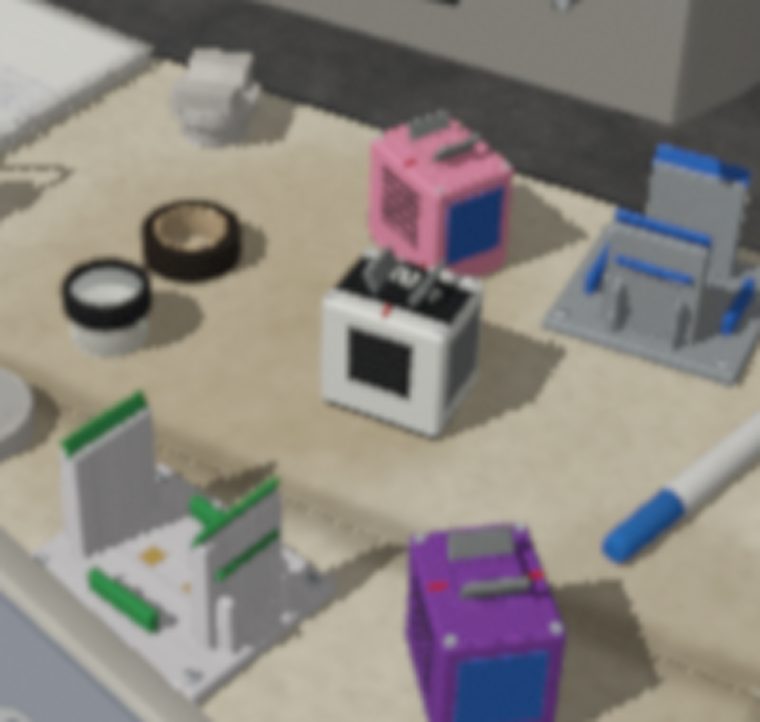

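The white unit stands upright at wrist (320,128) with digit 2. The scene picture shows its grey plate facing the robot (460,350), so the blue end faces world +x. Next I measure the unit and take a close view of the dock.

```bash
python3 - <<'E'
from h import *
crop('wrist',270,85,370,165,7.5,'pics/w3c.png',src=cv2.imread('pics/w3.png')[:,:,::-1])
E
python3 -m jog '[[1,-0.055,0.2186,-0.041,1.57],[1,-0.055,0.2186,-0.041,1.57],[1,-0.055,0.2186,-0.041,1.57],[1,-0.055,0.2186,-0.041,1.57],[1,-0.055,0.2186,-0.041,1.57],[1,-0.055,0.2186,-0.041,1.57],[1,-0.055,0.2186,-0.041,1.57],[1,-0.055,0.2186,-0.041,1.57],[1,-0.055,0.2186,-0.041,1.57],[1,-0.055,0.2186,-0.041,1.57],[1,-0.055,0.2186,-0.041,1.57],[1,-0.055,0.2186,-0.041,1.57],[1,-0.055,0.2186,-0.041,1.57],[1,-0.055,0.2186,-0.041,1.57]]'
python3 - <<'E'
from h import *
import pickle
print(env.observe()['q'].round(1))
m=env.camera_model('wrist'); im=env.get_image('wrist'); cv2.imwrite('pics/w4.png',im[:,:,::-1]); pickle.dump(m,open('w4.pkl','wb'))
E
```

```text
time_s: 8.1
position: [0.4892, -0.0084, 0.2566]
tool_rot: [[-0.001, 0.998, 0.061], [0.0, 0.061, -0.998], [-1.0, -0.001, -0.0]]
ft_force: [-1.1, -0.8, 0.3]
grip_width: 0.0854
[-14.9  15.2  82.4   0.   82.5  71.6]
```

View pics/w3c.png

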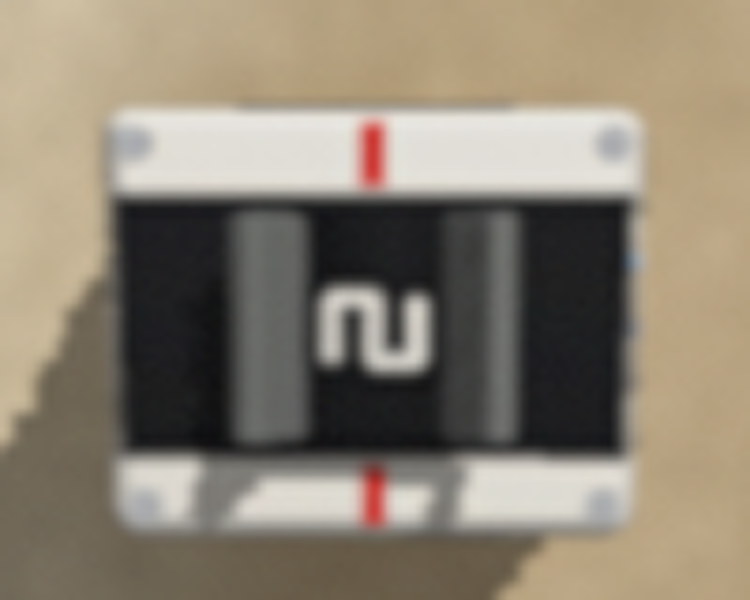

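View pics/w4.png

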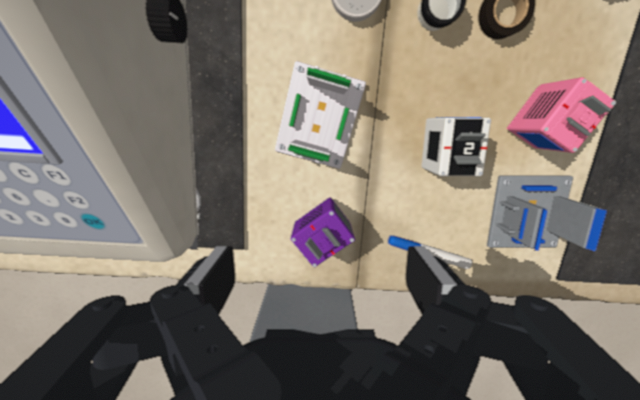

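Run:
```python
from h import *
import pickle
m=pickle.load(open('w3.pkl','rb'))
def f(cs,z,name):
    P=np.array([onplane(m,270+(u+.5)/7.5-.5,85+(v+.5)/7.5-.5,z)[:2] for u,v in cs]); c=P.mean(0)
    print(name,'c',c.round(4),[(np.linalg.norm(d).round(4),np.degrees(np.arctan2(d[1],d[0])).round(1)) for d in np.roll(P,-1,0)-P])
f([(108,108),(642,108),(635,530),(115,530)],.066,'unit')
f([(373,122),(373,187),(373,468),(373,526)],.066,'red')
crop('wrist',265,55,375,175,5,'pics/w4c.png',src=cv2.imread('pics/w4.png')[:,:,::-1])
```

```text
unit c [ 0.5391 -0.1644] [(np.float64(0.0625), np.float64(3.2)), (np.float64(0.0491), np.float64(-85.9)), (np.float64(0.0641), np.float64(-176.8)), (np.float64(0.0491), np.float64(92.3))]
red c [ 0.5389 -0.165 ] [(np.float64(0.0073), np.float64(-86.8)), (np.float64(0.0327), np.float64(-86.8)), (np.float64(0.007), np.float64(-86.8)), (np.float64(0.0471), np.float64(93.2))]
```

View pics/w4c.png

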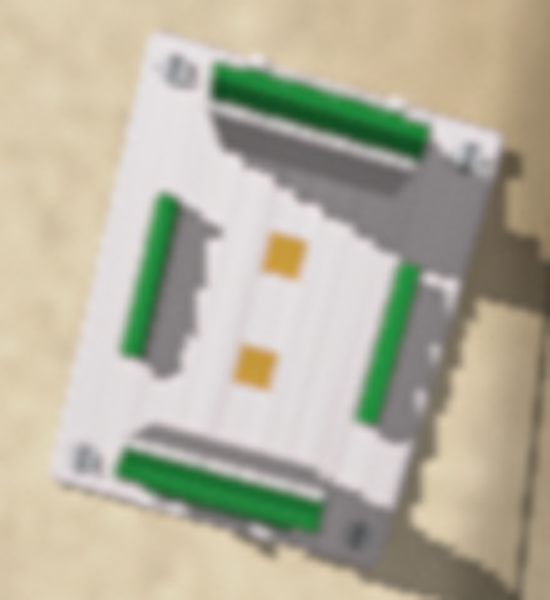

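Run:
```python
from h import *
import pickle
m=pickle.load(open('w4.pkl','rb'))
im=cv2.imread('pics/w4.png')
def P_(u,v,z): return onplane(m,265+(u+.5)/5-.5,55+(v+.5)/5-.5,z)[:2]
def f(cs,z,name):
    P=np.array([P_(u,v,z) for u,v in cs]); c=P.mean(0)
    print(name,'c',c.round(4),[(np.linalg.norm(d).round(4),np.degrees(np.arctan2(d[1],d[0])).round(1)) for d in np.roll(P,-1,0)-P])
f([(150,33),(503,137),(375,575),(53,482)],.008,'plate')
f([(285,256),(255,368)],.008,'gold')
# green blobs: contours with minAreaRect
hsv=cv2.cvtColor(cv2.resize(im[55:175,265:375],None,fx=5,fy=5,interpolation=2),cv2.COLOR_BGR2HSV)
mk=cv2.inRange(hsv,(45,90,30),(85,255,255))
cs,_=cv2.findContours(mk,0,2)
B=[]
for c in cs:
    if cv2.contourArea(c)>800:
        r=cv2.minAreaRect(c); B.append((np.array(r[0]),r)); print(np.round(r[0],1),np.round(r[1],1),round(r[2],1))
B.sort(key=lambda b:b[0][1])
for z in (.02,.024,.028):
    st=[b for b in B if 200<b[0][1]<420]; q=[P_(*b[0],z) for b in st]; d=q[0]-q[1]; print('stops',z,np.mean(q,0).round(4),np.linalg.norm(d).round(4),np.degrees(np.arctan2(*d[::-1])).round(1))
ch=[B[0],B[-1]]; q=[P_(*b[0],.074) for b in ch]; d=q[0]-q[1]; print('cheeks',np.mean(q,0).round(4),np.linalg.norm(d).round(4),np.degrees(np.arctan2(*d[::-1])).round(1))
```

```text
plate c [ 0.561  -0.0022] [(np.float64(0.0893), np.float64(-101.7)), (np.float64(0.1123), np.float64(168.3)), (np.float64(0.088), np.float64(77.4)), (np.float64(0.1108), np.float64(-11.1))]
gold c [ 0.5619 -0.0023] [(np.float64(0.0283), np.float64(167.8)), (np.float64(0.0283), np.float64(-12.2))]
[219.2 492.8] [207.7  33.9] 15.6
[388.5 342.9] [ 20.7 162.9] 15.9
[150.7 275.9] [ 20.9 161.5] 13.5
[319.1 108.3] [220.7  36.5] 16.7
stops 0.02 [ 0.5624 -0.0024] 0.0604 78.4
stops 0.024 [ 0.5623 -0.0024] 0.0597 78.4
stops 0.028 [ 0.5623 -0.0025] 0.0591 78.4
cheeks [ 0.5619 -0.0021] 0.0797 -11.8
```

The dock seat is at (0.562,-0.002), yaw -11.8°; the plate, gold pads, stops and cheeks agree within about 1 mm. Now I regrasp by the padded sides.

```bash
python3 -m jog '[[1,0,0.0405,0.159,0],[1,0,0.0405,0.159,0],[1,0,0.0405,0.159,0],[1,0,0.0405,0.159,0],[1,0.04,0.0405,0.159,0],[1,0.08,0.0405,0.159,0],[1,0.1,0.0405,0.159,0],[1,0.1,0.0405,0.159,0],[1,0.1,0.0405,0.159,0]]'
python3 - <<'E'
from h import *
s=env.observe(); R=s['tool_rot']; d=np.array([.5393,-.1647,.038])-s['position']
print(s['position'].round(4),(R.T@d).round(4),np.degrees(np.arctan2(R[1,2],R[0,2])))
E
```

```text
time_s: 9.05
position: [0.5396, -0.1649, 0.1577]
tool_rot: [[0.001, 0.998, 0.059], [-0.0, 0.059, -0.998], [-1.0, 0.001, 0.0]]
ft_force: [0.9, -0.1, 0.8]
grip_width: 0.0851
[ 0.5396 -0.1649  0.1577] [ 0.1197 -0.0004 -0.0003] -86.59033388721538
```

```bash
python3 -m jog '[[1,0.04,0,0,0],[1,0.075,0,0,0],[1,0.1,0,0,0],[1,0.113,0,0,0],[1,0.119,0,0,0],[1,0.119,0,0,0],[0,0.119,0,0,0],[-1,0.119,0,0,0],[-1,0.119,0,0,0],[-1,0.119,0,0,0],[-1,0.119,0,0,0],[-1,0.119,0,0,0],[-1,0.119,0,0,0],[-1,0.119,0,0,0]]' 60
```

```text
time_s: 10.45
position: [0.5398, -0.1653, 0.039]
tool_rot: [[0.002, 0.998, 0.059], [-0.001, 0.059, -0.998], [-1.0, 0.002, 0.001]]
ft_force: [0.3, 1.6, 5.7]
grip_width: 0.0496
```

```bash
python3 -m jog '[[-1,-0.015,0,0,0],[-1,-0.04,0,0,0],[-1,-0.075,0,0,0],[-1,-0.11,0,-0.02,0.06],[-1,-0.11,0.008,-0.05,0.12],[-1,-0.11,0.016,-0.085,0.2],[-1,-0.11,0.025,-0.12,0.264],[-1,-0.11,0.0322,-0.15,0.264],[-1,-0.11,0.0322,-0.1613,0.264],[-1,-0.11,0.0322,-0.1613,0.264],[-1,-0.11,0.0322,-0.1613,0.264]]' 60
python3 - <<'E'
from h import *
import pickle
s=env.observe(); R=s['tool_rot']; d=np.array([.5624,-.0024,.049])-s['position']
print(s['position'].round(4),(R.T@d).round(4),np.degrees(np.arctan2(R[1,2],R[0,2])))
im=env.get_image('wrist'); cv2.imwrite('pics/w5.png',im[:,:,::-1])
im=env.get_image('scene'); crop('scene',180,140,340,310,4,'pics/s5.png',src=im)
E
```

```text
time_s: 11.55
position: [0.5617, -0.003, 0.1477]
tool_rot: [[-0.001, 0.979, -0.204], [-0.0, -0.204, -0.979], [-1.0, -0.0, 0.0]]
ft_force: [0.4, -0.2, -5.0]
grip_width: 0.0492
[ 0.5617 -0.003   0.1477] [ 0.0987  0.0006 -0.0008] -101.76586334518993
```

View pics/w5.png

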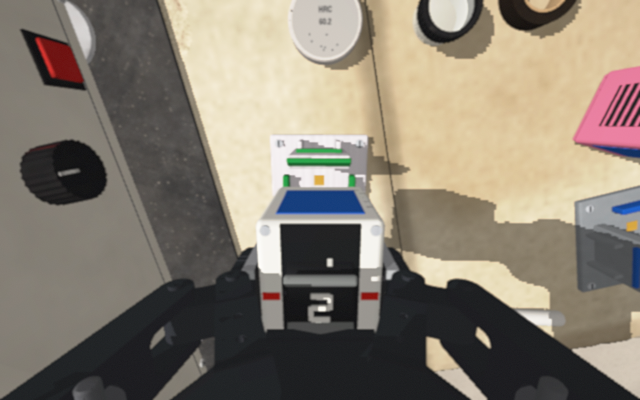

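View pics/s5.png

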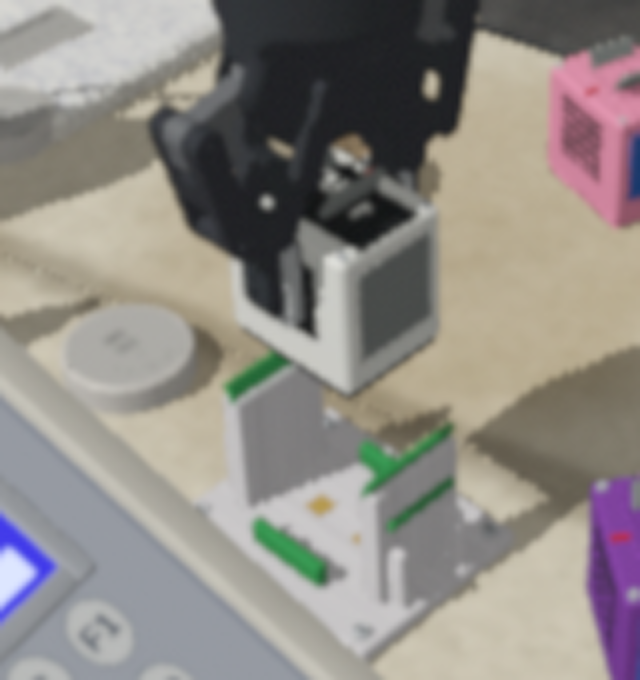

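Held unit is aligned with the dock, blue plate facing away from the robot, which is tool +y. Lowering with force watched.

```bash
python3 -m jog '[[-1,0.015,0.0006,-0.0008,0],[-1,0.03,0.0006,-0.0008,0],[-1,0.037,0.0006,-0.0008,0],[-1,0.044,0.0006,-0.0008,0],[-1,0.051,0.0006,-0.0008,0],[-1,0.057,0.0006,-0.0008,0],[-1,0.057,0.0006,-0.0008,0]]' 60
```

```text
time_s: 12.35
position: [0.5624, -0.0016, 0.0902]
tool_rot: [[-0.001, 0.979, -0.204], [0.0, -0.204, -0.979], [-1.0, -0.001, 0.0]]
ft_force: [0.1, -0.0, -5.1]
grip_width: 0.0489
```

```bash
python3 -m jog '[[-1,0.008,0,0,0],[-1,0.016,0,0,0],[-1,0.024,0,0,0],[-1,0.032,0,0,0],[-1,0.037,0,0,0],[-1,0.037,0,0,0]]' 60
```

```text
time_s: 12.95
position: [0.5623, -0.0015, 0.0529]
tool_rot: [[-0.002, 0.979, -0.204], [0.0, -0.204, -0.979], [-1.0, -0.002, -0.0]]
ft_force: [-0.3, 0.1, -4.3]
grip_width: 0.0494
```

```bash
python3 -m jog '[[-1,0.002,0,0.0008,0],[-1,0.003,0,0.0008,0],[-1,0.004,0,0.0008,0],[-1,0.005,0,0.0008,0],[-1,0.006,0,0.0008,0],[-1,0.006,0,0.0008,0]]' 60
```

```text
time_s: 13.55
position: [0.5625, -0.0023, 0.0477]
tool_rot: [[-0.0, 0.979, -0.204], [0.0, -0.204, -0.979], [-1.0, -0.0, -0.0]]
ft_force: [0.1, -1.4, -4.7]
grip_width: 0.0494
```

```bash
python3 -m jog '[[-1,0.0005,0,0,0],[-1,0.001,0,0,0],[-1,0.0015,0,0,0],[-1,0.002,0,0,0],[-1,0.002,0,0,0]]' 60
```

```text
time_s: 14.05
position: [0.5625, -0.0024, 0.047]
tool_rot: [[0.001, 0.979, -0.204], [-0.0, -0.204, -0.979], [-1.0, 0.001, 0.0]]
ft_force: [-5.5, 1.0, 8.6]
grip_width: 0.0495
```

```bash
python3 -m jog '[[0.3,0,0,0,0],[0.7,0,0,0,0],[1,0,0,0,0],[1,0,0,0,0],[1,0,0,0,0],[1,-0.03,0,0,0],[1,-0.07,0,0,0],[1,-0.12,0,0,0],[1,-0.16,-0.02,0,0],[1,-0.16,-0.06,0,0],[1,-0.16,-0.06,0,0],[1,-0.16,-0.06,0,0]]'
python3 - <<'E'
from h import *
import pickle
m=env.camera_model('wrist'); im=env.get_image('wrist'); cv2.imwrite('pics/w6.png',im[:,:,::-1]); pickle.dump(m,open('w6.pkl','wb'))
crop('wrist',260,60,380,180,5,'pics/w6c.png',src=im)
im=env.get_image('scene'); crop('scene',190,190,330,330,4.3,'pics/s6.png',src=im)
E
```

```text
time_s: 15.25
position: [0.5035, 0.01, 0.2061]
tool_rot: [[0.001, 0.979, -0.204], [-0.0, -0.204, -0.979], [-1.0, 0.001, 0.0]]
ft_force: [-0.3, 0.7, 0.2]
grip_width: 0.0852
```

View pics/w6c.png

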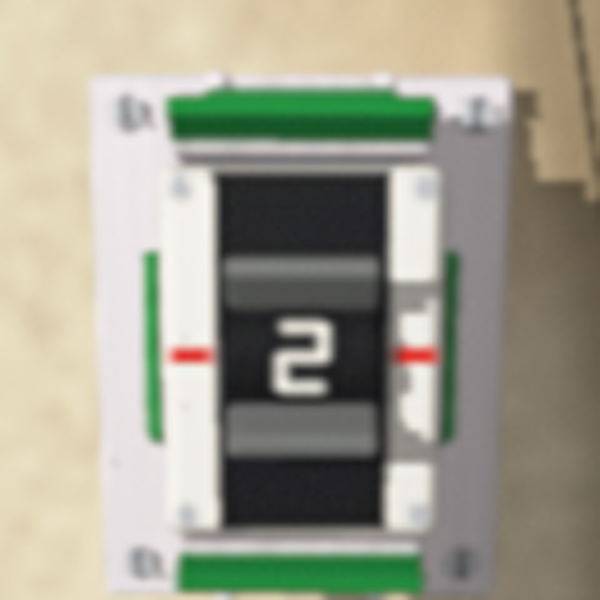

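View pics/s6.png

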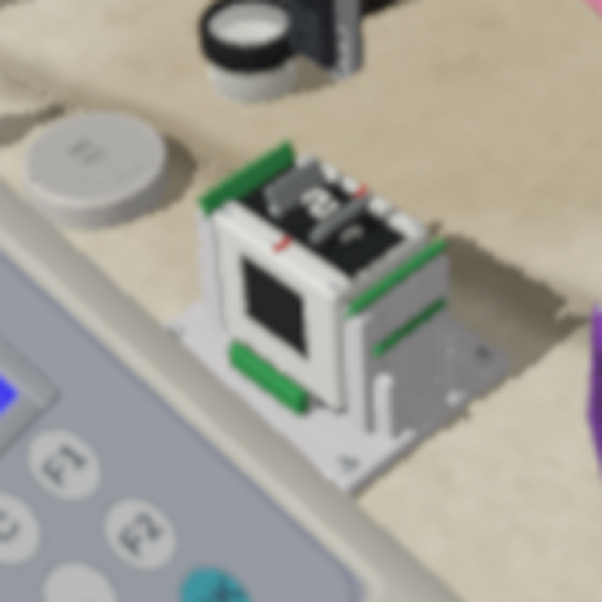

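It is seated level on the dock floor: the margins are even, the top is flush with the cheek tops, and digit 2 is readable. The red marks at crop (190,355) and (416,355) give the unit's centre.

Run:
```python
from h import *
import pickle
m=pickle.load(open('w6.pkl','rb'))
P=lambda u,v,z:onplane(m,260+(u+.5)/5-.5,60+(v+.5)/5-.5,z)
a,b=P(170,355,.074),P(437,355,.074); c=(a+b)/2; print(a.round(4),b.round(4),c.round(4),np.linalg.norm(a-b))
K=[P(u,v,.074)[:2] for u,v in [(163,168),(440,168),(433,528),(170,528)]]; print('corners c',np.mean(K,0).round(4),[np.linalg.norm(K[i]-K[i-1]).round(4) for i in range(4)])
s=env.observe(); R=s['tool_rot']
c=(np.array([*np.mean(K,0),0])); 
for name,off,z in [('start',-.036,.13),('end',-.006,.098)]:
    d=np.array([c[0],c[1],z])+off*R[:,1]-s['position']; d=R.T@d; print(name,d.round(4))
```

```text
[0.5667 0.0204 0.074 ] [ 0.5571 -0.026   0.074 ] [ 0.5619 -0.0028  0.074 ] 0.0474096176252903
corners c [ 0.5622 -0.0025] [np.float64(0.062), np.float64(0.0476), np.float64(0.062), np.float64(0.0482)]
start [0.0756 0.0229 0.0001]
end [1.076e-01 5.290e-02 1.000e-04]
```

```bash
python3 -m jog '[[-1,0.04,0.02,0,0],[-1,0.06,0.02,0,0],[-1,0.07,0.02,0,0],[-1,0.07,0.02,0,0],[-1,0.07,0.02,0,0],[-1,0.07,0.02,0,0],[-1,0.085,0.02,0,0],[-1,0.1,0.02,0,0],[-1,0.1075,0.02,0,0],[-1,0.1075,0.02,0,0]]'
python3 - <<'E'
from h import *
crop('scene',190,150,350,310,4,'pics/s7.png')
E
```

```text
time_s: 16.35
position: [0.5232, 0.0058, 0.0982]
tool_rot: [[-0.001, 0.979, -0.204], [0.0, -0.204, -0.979], [-1.0, -0.001, -0.0]]
ft_force: [0.2, -0.3, 1.0]
grip_width: -0.0001
```

View pics/s7.png

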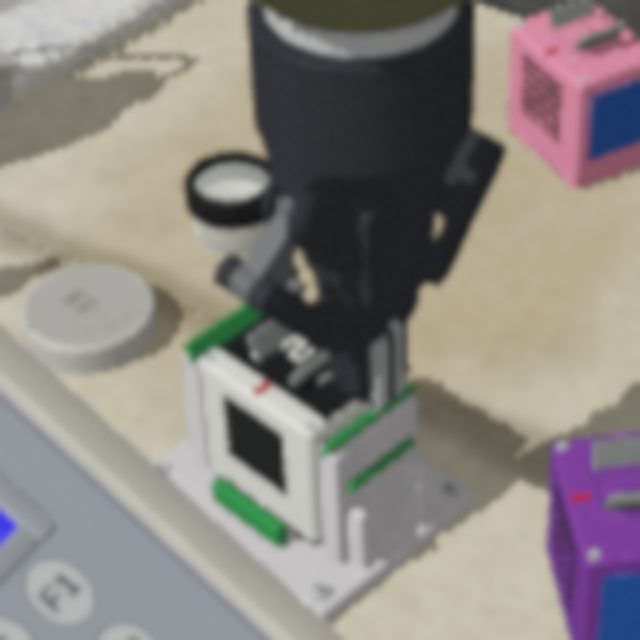

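The closed tips stand behind the near ridge with nothing touching. Now the first push toward blue.

```bash
python3 -m jog '[[-1,0,0.01,0,0],[-1,0,0.015,0,0],[-1,0,0.019,0,0],[-1,0,0.023,0,0],[-1,0,0.027,0,0],[-1,0,0.03,0,0],[-1,0,0.032,0,0],[-1,0,0.032,0,0]]'
python3 - <<'E'
from h import *
im=env.get_image('scene'); crop('scene',190,150,350,310,4,'pics/s8.png',src=im)
E
```

```text
time_s: 17.2
position: [0.5554, -0.0009, 0.0985]
tool_rot: [[0.001, 0.979, -0.204], [-0.0, -0.204, -0.979], [-1.0, 0.001, -0.0]]
ft_force: [0.9, -0.3, 2.8]
grip_width: 0.0001
```

View pics/s8.png

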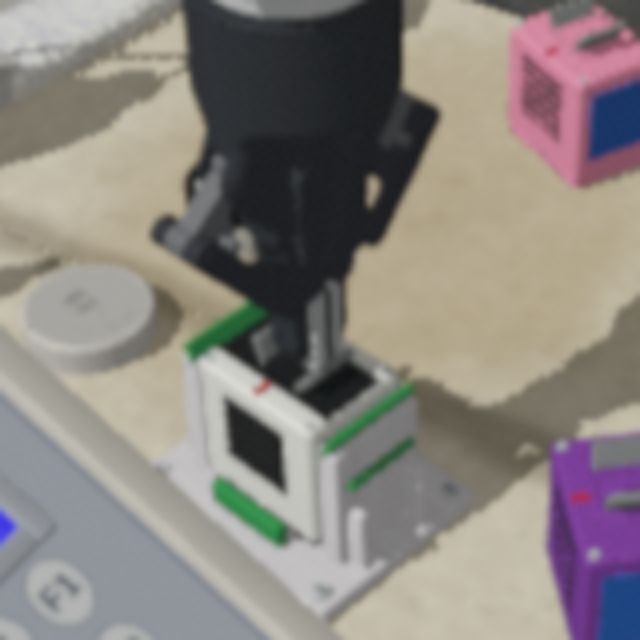

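```bash
python3 -m jog '[[-1,-0.02,0,0,0],[-1,-0.05,0,0,0],[-1,-0.1,0,0,0],[-1,-0.11,-0.05,0,0],[-1,-0.11,-0.055,0,0],[-1,-0.11,-0.055,0,0]]'
python3 - <<'E'
from h import *
im=env.get_image('wrist'); crop('wrist',240,40,400,200,4,'pics/w9.png',src=im)
E
```

```text
time_s: 17.85
position: [0.4997, 0.0109, 0.2083]
tool_rot: [[-0.001, 0.979, -0.204], [0.0, -0.204, -0.979], [-1.0, -0.001, -0.0]]
ft_force: [-0.1, -0.2, 0.6]
grip_width: 0.0001
```

View pics/w9.png

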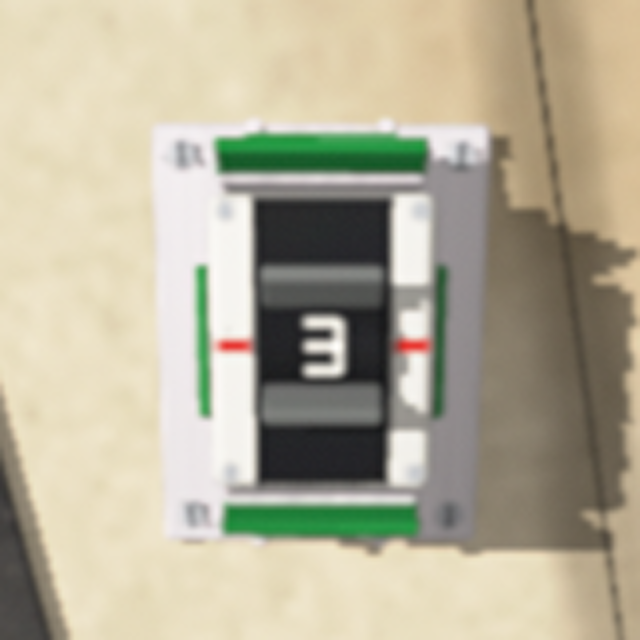

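It moved to exactly 3, with ridges symmetric about the marks and the unit unmoved. Same push again.

```bash
python3 -m jog '[[-1,0.04,0.023,0,0],[-1,0.08,0.023,0,0],[-1,0.1,0.023,0,0],[-1,0.11,0.023,0,0],[-1,0.11,0.023,0,0],[-1,0.11,0.035,0,0],[-1,0.11,0.04,0,0],[-1,0.11,0.044,0,0],[-1,0.11,0.048,0,0],[-1,0.11,0.051,0,0],[-1,0.11,0.054,0,0],[-1,0.11,0.055,0,0],[-1,0.11,0.055,0,0],[-1,0.09,0.055,0,0],[-1,0.05,0.055,0,0],[-1,0,0.055,0,0],[-1,0,0.01,0,0],[-1,0,0,0,0],[-1,0,0,0,0]]'
python3 - <<'E'
from h import *
im=env.get_image('wrist'); crop('wrist',240,40,400,200,4,'pics/w10.png',src=im)
E
```

```text
time_s: 19.8
position: [0.4994, 0.0109, 0.2082]
tool_rot: [[-0.001, 0.979, -0.204], [0.0, -0.204, -0.979], [-1.0, -0.001, -0.0]]
ft_force: [0.8, -0.7, -0.2]
grip_width: -0.0
```

View pics/w10.png

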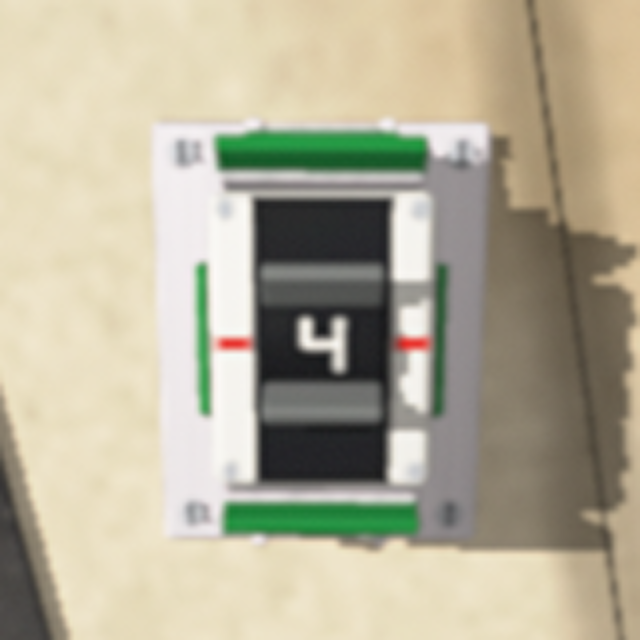

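It reads 4, centred. Third push.

```bash
python3 -m jog '[[-1,0.04,0.023,0,0],[-1,0.08,0.023,0,0],[-1,0.1,0.023,0,0],[-1,0.11,0.023,0,0],[-1,0.11,0.023,0,0],[-1,0.11,0.035,0,0],[-1,0.11,0.04,0,0],[-1,0.11,0.044,0,0],[-1,0.11,0.048,0,0],[-1,0.11,0.051,0,0],[-1,0.11,0.054,0,0],[-1,0.11,0.055,0,0],[-1,0.11,0.055,0,0],[-1,0.09,0.055,0,0],[-1,0.05,0.055,0,0],[-1,0,0.055,0,0],[-1,0,0.01,0,0],[-1,0,0,0,0],[-1,0,0,0,0],[-1,0,0,0,0]]'
python3 - <<'E'
from h import *
im=env.get_image('wrist'); crop('wrist',240,40,400,200,4,'pics/w11.png',src=im)
im=env.get_image('scene'); crop('scene',160,120,440,330,2.8,'pics/s11.png',src=im)
E
```

```text
time_s: 21.85
position: [0.5012, 0.0103, 0.2079]
tool_rot: [[-0.001, 0.979, -0.204], [0.0, -0.204, -0.979], [-1.0, -0.001, -0.0]]
ft_force: [1.1, -0.3, -0.4]
grip_width: 0.0002
```

View pics/w11.png

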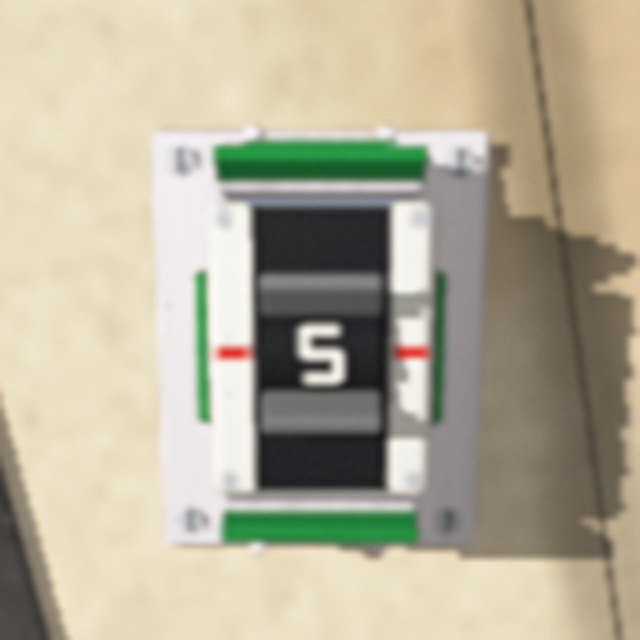

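View pics/s11.png

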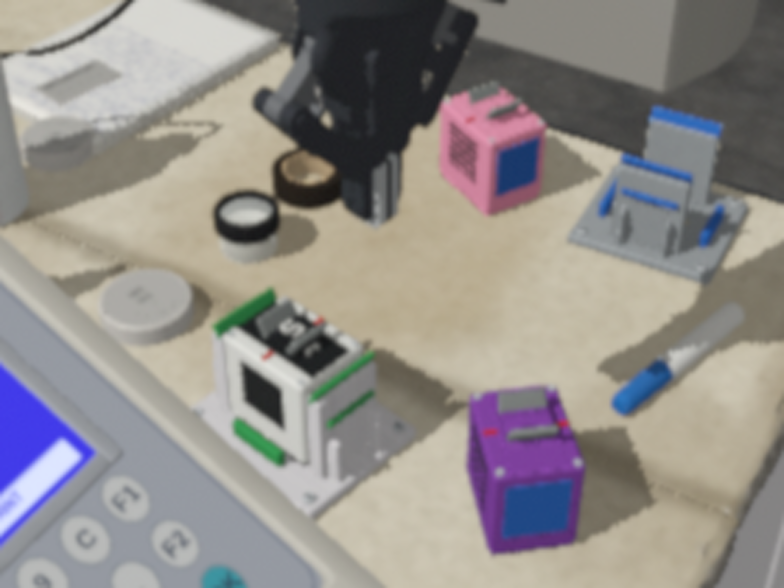

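Reads 5, and the bystanders look unmoved. Before handing in, I check that the unit still sits fully down and level, using rays to the red marks in two views.

Run:
```python
from h import *
def reds(im,m):
    c=proj(m,[.562,-.0025,.074]); x,y=c.astype(int); w=45
    k=6; sub=cv2.resize(im[y-w:y+w,x-w:x+w],None,fx=k,fy=k,interpolation=2)
    h=cv2.cvtColor(sub,cv2.COLOR_RGB2HSV); mk=cv2.inRange(h,(0,120,90),(8,255,255))|cv2.inRange(h,(170,120,90),(180,255,255))
    n,l,st,ce=cv2.connectedComponentsWithStats(mk); o=sorted([(st[i,4],ce[i]) for i in range(1,n)],key=lambda t:-t[0])[:2]
    return [((q+.5)/k-.5)+[x-w,y-w] for _,q in o],[a for a,_ in o]
mw=env.camera_model('wrist'); iw=env.get_image('wrist'); ms=env.camera_model('scene'); i_s=env.get_image('scene')
cv2.imwrite('pics/s12.png',i_s[:,:,::-1])
rw,aw=reds(iw,mw); rs,as_=reds(i_s,ms); print(aw,as_,np.round(rw,1).tolist(),np.round(rs,1).tolist())
for a in rw:
    for b in rs:
        o1,d1=ray(mw,*a); o2,d2=ray(ms,*b); A=np.c_[d1,-d2]; t=np.linalg.lstsq(A,o2-o1,rcond=None)[0]; p=o1+t[0]*d1; q=o2+t[1]*d2
        print(((p+q)/2).round(4),'gap',np.linalg.norm(p-q).round(4))
# before/after: docked crop s6 vs now
a=cv2.imread('pics/s6.png',0); b=cv2.resize(i_s[190:330,190:330],None,fx=4.3,fy=4.3,interpolation=2); b=cv2.cvtColor(b,cv2.COLOR_RGB2GRAY)
for nm,(x0,y0,x1,y1) in {'unit side':(215,240,320,400),'dock':(340,340,460,470)}.items():
    r=cv2.matchTemplate(b[y0-20:y1+20,x0-20:x1+20],a[y0:y1,x0:x1],cv2.TM_CCOEFF_NORMED); _,v,_,loc=cv2.minMaxLoc(r); print(nm,(np.array(loc)-20)/4.3,'px',round(v,3))
```

```text
[np.int32(694), np.int32(533)] [np.int32(1)] [[342.4, 128.3], [297.7, 128.3]] [[274.1, 233.9]]
[ 0.5575 -0.0222  0.0751] gap 0.0004
[0.554  0.0072 0.0994] gap 0.0282
unit side [0. 0.] px 1.0
dock [0. 0.] px 1.0
```

```bash
python3 -c "
from rig import env
print(env.observe()['time_s']); print(env.close_job())"
```

```text
22.05
the job is handed in; nothing more can be done
None
```

The job is handed in at 22 s of the 72 s allowed. The white code-wheel unit is seated in the green-trimmed dock, and its wheel reads 5.

- **What I did:** I took the unit out of the rack by its end faces and stood it upright on bare worktop at about (0.54, -0.165), then let go. I took it again by its padded sides and seated it in the dock with the blue end facing away from the robot. Three separate ridge pushes took the digit from 2 to 3, 4 and 5, and I looked after each one.
- **Seating:** At seating the tool stood 8 mm higher than when the unit was regrasped on the worktop, which matches the dock floor. A red mark on the unit's top came out at 75 mm from two camera views, where about 74 mm is expected.
- **After the pushes:** The unit's side had not moved at all in the scene view since docking. The wrist view suggested it may have slid about 0.5 mm along x within its clearance.
- **Bystanders:** The other things on the bench looked unmoved by eye, though I did not measure them.
- **A check that fell short:** In the scene view, the colour mask found only one of the two red marks, and only as a single pixel. The 75 mm height therefore rests on one mark and is no check of level, which I judged from the pictures.

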